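# Eject the slim bearing pin

### The job

Two bronze bearing plugs sit sunk in the ejector stations on the lock maintenance shelf. Press the lever of the station that holds the slimmer pin all the way down so that the pin rises, then take the pin out and stand it upright in the shallow tray. Leave the wider plug seated in its station.

Things in the scene. Friction and masses are not known exactly. Their poses are not given: they have to be found in the camera images.
- pin_mid (a point): Centre of the slim upright bronze pin, 28 mm across, 50 mm long, z its axis. Starts in the round pocket (3 mm wider) amid a grey block 80 x 80 mm, 64 mm high, its top 2 mm below the block's top. Pressing this station's lever fully lifts it 34 mm straight up: its top then stands 32 mm above the block, its lower 18 mm still in the pocket. It stays up when the lever is let go. About 0.26 kg.
- slim_pad (a point): Middle of the upper face of the dark steel press pad (36 x 44 mm) on the lever of the slim pin's station, 150 mm from the pocket's centre on the robot's side, 66 mm above the shelf. Pressed down about 36 mm (8 to 12 N) the pad meets its stop at 30 mm above the shelf, having swung 8 mm further out from the pocket. The lever stays where it is left.
- tray_floor (a point): Centre of the inner floor (4 mm above the shelf) of the shallow square grey plastic tray, fixed to the shelf, 130 x 130 mm outside, walls 4 mm thick and 20 mm high, along its x and y.
- slug_mid (a point): Centre of the wider bronze plug, 46 mm across and 50 mm long, sunk in the other station, which has an equal block and lever. It stays there, not raised.
Things that resemble listed ones, but are neither listed nor needed, are in the scene too. What is shaped like the part that bears pin_mid but pink or turquoise is not meant.

How it is judged:
On the way:
1. the slim pin has been raised in its pocket by at least 27 mm of its 34 mm, its lever pressed down to within 8 mm of its stop (height (world z) of pin_mid above 0.064 m and height (world z) of slim_pad below 0.038 m and horizontal distance between pin_mid and slim_pad between 0.145 and 0.168 m), for 0.2 s.
At the end, for the whole second after the job is handed in: The slim pin stands upright (within 10 degrees) on the floor of the tray, anywhere inside its walls, let go and at rest; the wider plug still sits in its station, within 8 mm of its start (x of pin_mid in the frame of tray_floor between -0.055 and 0.055 m and y of pin_mid in the frame of tray_floor between -0.055 and 0.055 m and z of pin_mid in the frame of tray_floor between 0.02 and 0.03 m and angle between pin_mid's own z axis and vertical below 0.17 rad and distance of slug_mid from where it was at the start of the episode below 0.008 m); the robot touches nothing.
It fails at once if the wider plug is raised or shifted by more than 8 mm (distance of slug_mid from where it was at the start of the episode above 0.008 m).
It also fails if it takes over 53 s, if anything falls off the work surface, if the arm or the gripper's body presses on something with over 40 N, if the wrist force passes 120 N, or if a joint passes its speed limit or range.

### The arm

A 7-joint arm with a two-finger parallel gripper is mounted at the origin on the work surface. World frame = base frame: x ahead of the robot, y to its left, z up, the work surface at z = 0. Lengths are in m, angles in rad, forces in N, time in s.
With the tool pointing down it reaches from about 0.425 to 0.95 m from the base axis. Payload 4.7 kg.
Tool frame: the origin (TCP) lies on the centre line of the jaws, within the pads' length; the fingertips stand robot.nose_length ahead of it and the grasp point (between the pads) lies 8 mm behind it (robot.nose_length is the distance from the TCP to the fingertips, in m); z points along the fingers, y is the line along which they close (so a half turn about z gives the same grasp; the last joint's range is limited). The gripper opens to 85 mm and grips with 20 to 120 N. Pads are 22 mm wide; open, the fingers measure 114 mm over their backs; the gripper's body (76 mm by 85 mm) begins 54 mm behind the grasp point. The pads swing forward as they close: fully open they stand 13 mm farther back than shut.
Start: joints at [1.144, 0.469, -0.049, 1.532, 0.024, 1.141, -0.082], TCP at [0.262, -0.622, 0.242] pointing down, gripper open.
Joint ranges: [-2.59, 2.59], [-0.33, 1.99], [-1.39, 1.29], [0.1, 2.45], [-1.04, 4.18], [0.21, 1.99], [-2.66, 2.66]. Speed limits (rad/s): [2.57, 2.57, 3.14, 3.14, 3.14, 3.14, 3.14].

### API

Orientations are given as [roll, pitch, yaw] about the fixed x, y, z axes, in that order (R = Rz(yaw) Ry(pitch) Rx(roll)).
In Python, from plant import robot gives the robot as it stands. Calls block until the motion is done:
- robot.goto(position, orientation): joint-space move of the TCP to a pose.
- robot.move_straight(position, vel=0.15, attitude=None, contact_N=None): straight line of the TCP; attitude=None keeps the orientation; vel is the mean speed in m/s. With contact_N (N) it stops when the force on the tool has changed by that much, and returns True; else False.
- robot.move_joints(angles): joint-space move.
- robot.grip(opening, strength=None): opening from 0.0 (shut) to 1.0 (fully open); strength is the grip in N (None keeps the last); returns when the fingers have stopped.
- robot.sleep(seconds).
- robot.inverse_kinematics(position, orientation): joint angles nearest the present ones, or None.
- robot.sense(): the state.
- robot.grab_frame(name): name is "scene" or "side" or "wrist"; returns a dict with "image" (420x560x3 uint8, red, green, blue), "range_z" (420x560 float32, m along the optical axis (not along the pixel's ray), 0 where there is no reading), "fx", "fy", "cx", "cy" (pixels), "R" (3x3) and "t" (3): a world point X has camera coordinates R X + t. Camera axes: x right, y down, z forward; pixel columns grow to the right and rows downward; lengths in m; the calibration is good to about 2 mm. A picture is of the moment at which its call begins.
A pose or a line that the arm cannot do raises robot.IKError and nothing moves.
- robot.close_job(): hands the job in; it is judged then, once.
The state is a dict: "t": time; "joint_pos": joint angles; "joint_velocities": joint speeds; "effort": joint torques, N m; "tcp_pos": TCP position; "tcp_rot": TCP orientation; "wrist_force": force on the tool from outside, world axes, zero at the start; "torque": the same for the moment, N m; "opening": opening from 0.0 (shut) to 1.0 (fully open); "gripper_force": force on a finger pad.
Only numpy, scipy, OpenCV 4.12 (cv2) and the standard library are available. Lean on these libraries where they do the work, as an engineer would, in place of code of your own. Each camera call takes 0.05 s, during which the arm holds its last target. There are 200 camera calls.

## Working session

There is one attempt and no reset: what is moved stays moved. The work goes in short steps, each a Python script; the robot and the scene stay as the last script left them, time stands still between calls to the robot, and variables do not carry over. Pictures are saved under pics/ and viewed, at most 10 in all, crops included, and the job is handed in when it is done.

```bash
mkdir -p pics; ls; python3 - <<'E'
from plant import robot
import cv2,numpy as np,pickle
F={n:robot.grab_frame(n) for n in("scene","side")}
pickle.dump(F,open("f.pkl","wb"))
for n,f in F.items(): cv2.imwrite(f"pics/{n}0.png",f["image"][:,:,::-1]); print(n,f["fx"],f["cx"],f["cy"],(-f["R"].T@f["t"]).round(3),f["R"][2].round(2))
s=robot.sense();print(s["t"],s["tcp_rot"],robot.nose_length)
E
```

```text
pics
scene 519.4163127829204 278.7589977688089 210.22928267833564 [ 1.158 -0.376  0.858] [-0.56  0.36 -0.74]
side 459.0595365853511 279.36511392035067 214.18240847486948 [0.28  0.818 0.663] [ 0.24 -0.8  -0.55]
0.1 [-3.13981908e+00  4.48891744e-05  3.97826009e-01] 0.011
```

View pics/scene0.png

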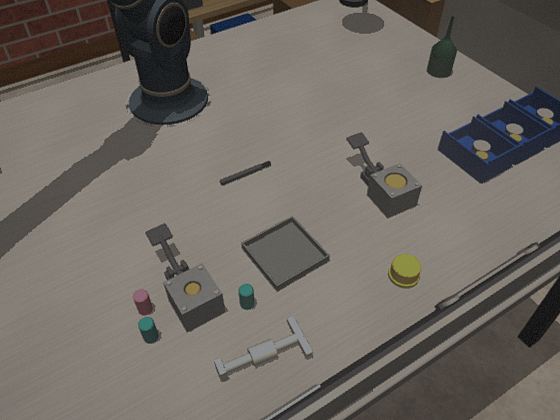

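View pics/side0.png

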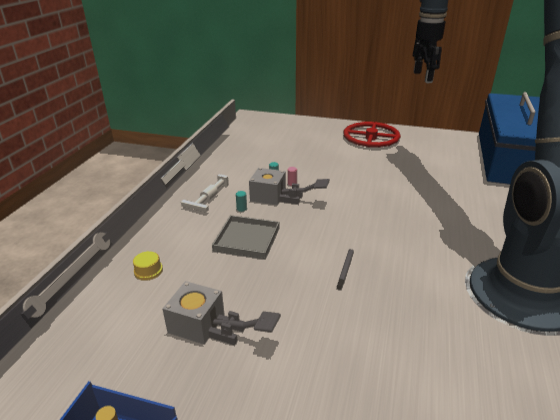

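Scene view: station A has its bronze top at (193,289) and pad at (159,235). Station B has its bronze top at (396,181) and pad at (358,140). The tray is at (285,252). Lookalikes: pink cylinder (143,301), turquoise (148,329) and (246,295), and yellow cap (405,268). A's bronze disc looks smaller than B's, so A should be the slim one. I'll check that by measuring and with a close crop.

```bash
cat > h.py <<'E'
import cv2,numpy as np
def cast(f,uv,z):
    uv=np.atleast_2d(uv).astype(float)
    d=np.c_[(uv[:,0]-f["cx"])/f["fx"],(uv[:,1]-f["cy"])/f["fy"],np.ones(len(uv))]@f["R"]
    c=-f["R"].T@f["t"]
    return c+d*((z-c[2])/d[:,2])[:,None]
def blob(mask,seed,r=60):
    n,l,st,ce=cv2.connectedComponentsWithStats(mask.astype(np.uint8))
    k=min((i for i in range(1,n) if st[i,4]>25),key=lambda i:np.hypot(*(ce[i]-seed)))
    return l==k
def disc(f,m,z):
    # centre, mean diameter of the mask on plane z
    c=max(cv2.findContours(m.astype(np.uint8),0,1)[0],key=cv2.contourArea)
    v,u=np.nonzero(m); P=cast(f,np.c_[u,v],z)[:,:2]
    s=np.sqrt(np.linalg.eigvalsh(np.cov(P.T)))
    return P.mean(0),4*s
def cloud(f):
    v,u=np.nonzero(f["range_z"]>0);z=f["range_z"][v,u]
    C=np.c_[(u-f["cx"])/f["fx"]*z,(v-f["cy"])/f["fy"]*z,z]
    W=np.full(f["range_z"].shape+(3,),np.nan);W[v,u]=(C-f["t"])@f["R"];return W
E
python3 - <<'E'
import pickle;from h import *
F=pickle.load(open("f.pkl","rb"))
S={"scene":dict(A=(193,289),B=(396,181)),"side":dict(A=(268,178),B=(193,302))}
PD={"scene":dict(A=(159,235),B=(358,140)),"side":dict(A=(320,184),B=(267,321))}
T={"scene":(285,252),"side":(247,237)}
for n,f in F.items():
    hsv=cv2.cvtColor(f["image"],cv2.COLOR_RGB2HSV);W=cloud(f)
    br=(hsv[...,0]>10)&(hsv[...,0]<30)&(hsv[...,1]>120)&(hsv[...,2]>60)
    for k in "AB":
        m=blob(br,S[n][k]);p,s=disc(f,m,.062);v,u=np.nonzero(m)
        print(n,k,"px",(u.mean().round(),v.mean().round()),p.round(4),s.round(4),"z",np.nanmedian(W[m][:,2]).round(4))
        # pad: points at height .055-.08 near the pad seed and dark
        vv,uu=np.mgrid[:420,:560]
        q=(np.hypot(uu-PD[n][k][0],vv-PD[n][k][1])<22)&(W[...,2]>.05)&(W[...,2]<.08)
        q=blob(q,PD[n][k]);v,u=np.nonzero(q);r=cv2.minAreaRect(cast(f,np.c_[u,v],.066)[:,:2].astype(np.float32)*1000)
        print("  pad",np.round(r,1) if 0 else r,"z",np.nanmedian(W[q][:,2]).round(4),"dist",np.hypot(*(np.array(r[0])/1000-p)).round(4))
    g=hsv[...,2]
    u,v=T[n];print("tray c",W[v,u].round(3))
    vv,uu=np.mgrid[:420,:560]
    q=(np.hypot(uu-u,vv-v)<55)&(W[...,2]>.012)&(W[...,2]<.026)&(np.hypot(W[...,0]-W[v,u,0],W[...,1]-W[v,u,1])<.1)
    q=q.astype(np.uint8);pts=W[q>0][:,:2].astype(np.float32)*1000
    print("tray",cv2.minAreaRect(pts))
f=F["scene"]["image"];a=f[215:335,125:265];b=f[120:240,325:465]
cv2.imwrite("pics/crop.png",cv2.resize(np.hstack([a,b])[:,:,::-1],None,fx=2.8,fy=2.8,interpolation=cv2.INTER_CUBIC))
E
```

```text
scene A px (np.float64(192.0), np.float64(289.0)) [ 0.631 -0.229] [0.0259 0.0275] z 0.061
  pad ((494.8418884277344, -229.16162109375), (43.9952507019043, 65.37894439697266), 89.74665069580078) z 0.0642 dist 0.1362
scene B px (np.float64(395.0), np.float64(181.0)) [0.6215 0.2632] [0.0434 0.0488] z 0.0614
  pad ((484.3288269042969, 272.3291320800781), (44.993003845214844, 68.07444763183594), 78.13517761230469) z 0.0641 dist 0.1374
tray c [ 0.616 -0.018  0.004]
tray ((617.5851440429688, -21.09447479248047), (134.2771453857422, 131.6982421875), 1.8917425870895386)
side A px (np.float64(146.0), np.float64(138.0)) [ 1.0813 -0.3667] [0.0899 0.3005] z -0.6966
  pad ((475.93133544921875, -221.07273864746094), (62.03532409667969, 39.99824142456055), 69.13280487060547) z 0.0651 dist 0.6226
side B px (np.float64(192.0), np.float64(301.0)) [0.6168 0.2663] [0.0426 0.045 ] z 0.0613
  pad ((471.8966979980469, 281.439453125), (50.67355728149414, 45.277442932128906), 86.05529022216797) z 0.065 dist 0.1456
tray c [ 0.617 -0.025  0.003]
tray ((614.802490234375, -19.93700408935547), (130.49513244628906, 134.89027404785156), 2.4732346534729004)
```

View pics/crop.png

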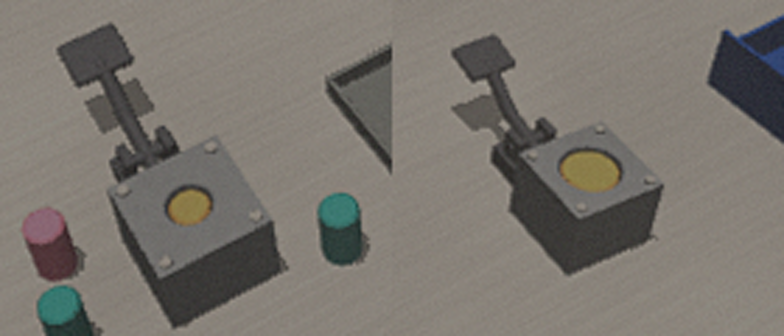

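Station A holds the slim pin: its disc measures about 27 mm against about 46 mm for B, and the crop agrees. The geometry also fits: pin (0.631, -0.229), pad far edge x≈0.462, so pad centre ≈0.480, which is 151 mm from the pin. Next I refine this with the wrist camera above the station.

```bash
python3 - <<'E'
from plant import robot
from h import *
pi=np.pi
for yaw in (0,pi/2,pi,-pi/2):
    print(yaw,[None if (q:=robot.inverse_kinematics(p,[pi,0,yaw])) is None else np.round(q,2) for p in([.48,-.229,.12],[.631,-.229,.079],[.616,-.02,.037])])
robot.goto([.53,-.229,.27],[pi,0,pi/2]); robot.grip(0.0)
f=robot.grab_frame("wrist");cv2.imwrite("pics/w1.png",f["image"][:,:,::-1])
hsv=cv2.cvtColor(f["image"],cv2.COLOR_RGB2HSV);W=cloud(f)
br=(hsv[...,0]>10)&(hsv[...,0]<30)&(hsv[...,1]>120)&(hsv[...,2]>60)
d=np.hypot(W[...,0]-.631,W[...,1]+.229)<.03
m=br&d
print(m.sum()); 
if m.sum()>30: print(disc(f,m,.062),np.nanmedian(W[m][:,2]))
q=(W[...,2]>.055)&(W[...,2]<.075)&(np.hypot(W[...,0]-.48,W[...,1]+.229)<.035)
if q.any():
    X=W[q];print("pad",X.min(0),X.max(0),np.median(X,0))
print(robot.sense()["t"],robot.sense()["opening"])
E
```

```text
0 [array([ 0.49,  0.39, -0.16,  1.99,  0.08,  0.77, -1.28]), array([ 0.37,  0.63, -0.12,  1.68,  0.09,  0.84, -1.36]), array([ 0.12,  0.62, -0.21,  1.83,  0.19,  0.71, -1.77])]
1.5707963267948966 [array([ 0.73,  0.42, -0.46,  1.97,  0.26,  0.8 ,  0.13]), array([ 0.56,  0.66, -0.41,  1.66,  0.32,  0.88,  0.03]), array([ 0.37,  0.69, -0.57,  1.82,  0.51,  0.79, -0.46])]
3.141592653589793 [array([ 0.91,  0.48, -0.7 ,  1.96,  0.41,  0.84,  1.56]), array([ 0.72,  0.73, -0.66,  1.65,  0.53,  0.95,  1.44]), array([ 0.47,  0.73, -0.72,  1.81,  0.63,  0.84,  1.01])]
-1.5707963267948966 [array([-0.43,  0.63,  1.11,  2.03, -0.72,  0.93, -2.07]), array([-0.38,  0.92,  1.1 ,  1.72, -0.92,  1.11, -2.11]), array([-0.74,  0.93,  1.1 ,  1.88, -1.01,  1.02, -2.32])]
688
(array([ 0.62848985, -0.23020905]), array([0.02822027, 0.02858942])) 0.06219607742648195
pad [ 0.46143768 -0.25230847  0.05507625] [ 0.50682962 -0.20816819  0.0708293 ] [ 0.48045352 -0.229033    0.06623401]
2.6583 0.003239752630685313
```

View pics/w1.png

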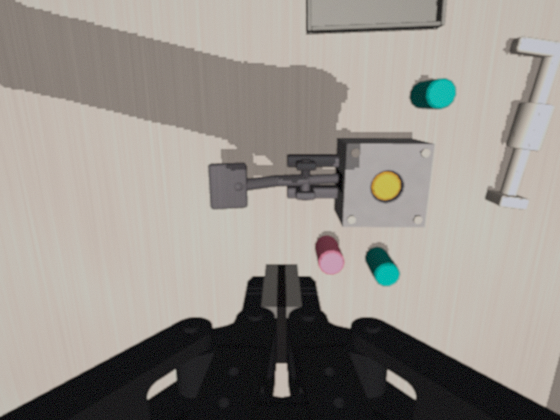

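The wrist view shows the pin top at (387,185), 28.4 mm across at z 0.062, and the pad at (228,186), centred near (0.480, -0.230, 0.066). That is 149 mm apart, as described. Pressing now.

```bash
python3 - <<'E'
from plant import robot
from h import *
pi=np.pi
robot.goto([.479,-.230,.11],[pi,0,pi/2])
r=robot.move_straight([.479,-.230,.072],vel=.04,contact_N=5)
s=robot.sense();print("touch",r,s["tcp_pos"],s["wrist_force"])
z0=s["tcp_pos"][2]
r=robot.move_straight([.471,-.230,z0-.042],vel=.03,contact_N=30)
s=robot.sense();print("stop",r,s["tcp_pos"],s["wrist_force"])
robot.sleep(.4)
s=robot.sense();print("held",s["tcp_pos"],s["wrist_force"])
robot.move_straight([.471,-.230,.12]); robot.goto([.53,-.229,.27],[pi,0,pi/2]); robot.grip(1.0)
f=robot.grab_frame("wrist");W=cloud(f);cv2.imwrite("pics/w2.png",f["image"][:,:,::-1])
hsv=cv2.cvtColor(f["image"],cv2.COLOR_RGB2HSV)
m=(hsv[...,0]>10)&(hsv[...,0]<30)&(hsv[...,1]>120)&(hsv[...,2]>60)&(np.hypot(W[...,0]-.629,W[...,1]+.23)<.03)
t=m&(W[...,2]>np.nanpercentile(W[m][:,2],80)-.006)
print("pin",m.sum(),np.nanpercentile(W[m][:,2],[5,50,90]),disc(f,t,.096))
q=(np.hypot(W[...,0]-.471,W[...,1]+.230)<.012);print("pad z",np.nanmedian(W[q][:,2]))
print(robot.sense()["t"])
E
```

```text
touch True [ 0.47809737 -0.22986841  0.07717866] [ 0.05385467 -0.570865    1.14237911]
stop True [ 0.47049847 -0.22995364  0.04175181] [-2.5940835  0.6645859 11.1075723]
held [ 0.47048802 -0.22993494  0.0417555 ] [-3.64814049  0.61333233 11.9692938 ]
pin 1068 [0.06567657 0.09582831 0.09717275] (array([ 0.62755023, -0.22946713]), array([0.02640203, 0.02786603]))
pad z 0.3254365731779583
7.8833
```

The pin is up with its top at 0.096, and the lever reached its stop. Next I grasp the pin and place it in the tray.

```bash
python3 - <<'E'
from plant import robot
from h import *
pi=np.pi
x,y=.628,-.230
robot.goto([x,y,.15],[pi,0,0])
print("c",robot.move_straight([x,y,.079],vel=.08,contact_N=8))
robot.grip(0.0,strength=50)
s=robot.sense();print(s["tcp_pos"],s["opening"],s["gripper_force"],s["wrist_force"])
if s["opening"]>.15:
    zg=s["tcp_pos"][2]
    robot.move_straight([x,y,.17],vel=.08)
    s=robot.sense();print(s["tcp_pos"],s["opening"],s["gripper_force"],s["wrist_force"],s["t"])
    robot.move_straight([.616,-.020,.17],vel=.15)
    f=robot.grab_frame("side");cv2.imwrite("pics/s2.png",f["image"][:,:,::-1])
    print(robot.sense()["t"],zg)
E
```

```text
c False
[ 0.6281271  -0.23005151  0.07936767] 0.30719998849438207 49.73932789333958 [-0.76716288 -0.09364897  3.70767067]
[ 0.62755053 -0.22991914  0.16921704] 0.30577008501304587 49.37698998679622 [-0.38560377  0.60009465 -2.75549196] 12.1583
13.7583 0.0793676673397482
```

View pics/s2.png

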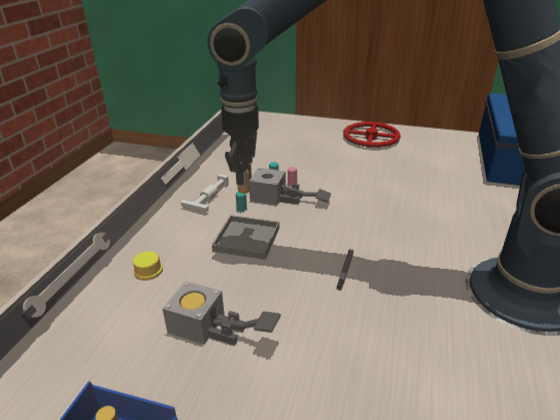

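The side view shows the pin held at about (243,185), station A empty, and the wide plug untouched at (193,302). The load of about 2.7 N matches the pin. Lowering it into the tray.

```bash
python3 - <<'E'
from plant import robot
from h import *
robot.move_straight([.616,-.020,.05],vel=.1)
c=robot.move_straight([.616,-.020,.034],vel=.02,contact_N=4)
s=robot.sense();print(c,s["tcp_pos"],s["wrist_force"])
if s["tcp_pos"][2]<.043:
    robot.grip(0.7);robot.sleep(.3)
    robot.move_straight([.616,-.020,.2],vel=.1)
    robot.goto([.50,-.1,.3],[np.pi,0,0])
    for n in("scene","wrist"):
        f=robot.grab_frame(n);W=cloud(f);cv2.imwrite(f"pics/{n}3.png",f["image"][:,:,::-1])
        q=(np.hypot(W[...,0]-.616,W[...,1]+.02)<.05)&(W[...,2]>.045)&(W[...,2]<.065)
        print(n,q.sum(),W[q].mean(0) if q.any() else 0,W[q].std(0))
    print(robot.sense()["t"])
E
```

```text
True [ 0.61588957 -0.01997696  0.03749393] [-0.24239517  0.80589896  4.46045431]
scene 139 [ 0.62024171 -0.02124951  0.05203334] [0.0071282  0.0070895  0.00245673]
wrist 743 [ 0.61596192 -0.0222287   0.05401489] [0.00696727 0.00705754 0.00166483]
19.05
```

View pics/scene3.png

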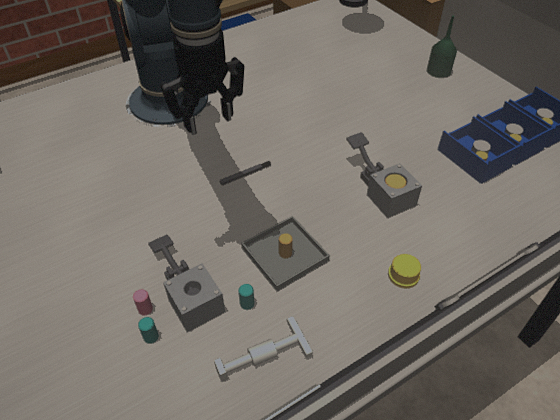

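The pin stands upright at (286,245) in the middle of the tray, with its top at z 0.054 as expected. The wide plug is still seated at (396,181), and the arm is clear.

```bash
python3 -c "
from plant import robot
print(robot.close_job())"
```

```text
the job is handed in; nothing more can be done
None
```

I raised the slim pin with its own lever and stood it upright in the tray, left the wider plug seated in its station, and handed the job in at about 19 s; the hand-in gave no verdict.

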